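# Draw a trier stroke at the sample roaster and present the scoop at the colour board

## Robot

A 6-joint arm with a two-finger parallel gripper is mounted at the origin on the work surface. World frame = base frame: x ahead of the robot, y to its left, z up, the work surface at z = 0. Lengths are in m, angles in rad, forces in N, time in s.
With the tool pointing down it reaches from about 0.3 to 0.775 m from the base axis. Payload 14.6 kg.
Tool frame: the origin (TCP) lies on the centre line of the jaws, within the pads' length; the fingertips stand 19 mm ahead of it and the grasp point (between the pads) is the TCP; z points along the fingers, y is the direction in which the jaws open and shut (so a half turn about z gives the same grasp; the last joint's range is limited). The gripper opens to 94 mm and grips with 3 to 60 N. Pads are 16 mm wide; open, the fingers measure 119 mm over their backs; the gripper's body (75 mm by 177 mm) begins 78 mm behind the grasp point.
Start: joints at [-1.289, 0.3, 1.521, -0, 1.321, -0.067], TCP at [0.188, -0.517, 0.224] pointing down, gripper open.
Joint ranges: [-3.03, 3.03], [-0.79, 2.21], [0.23, 2.52], [-1.04, 4.18], [0, 3.07], [-2.55, 2.55]. Speed limits (rad/s): [2.22, 2.22, 2.57, 3.14, 3.14, 3.14].

## Interface

Orientations are given as [roll, pitch, yaw] about the fixed x, y, z axes, in that order (R = Rz(yaw) Ry(pitch) Rx(roll)).
In Python, from station import ctrl gives the robot as it stands. The module is installed in compiled form; this text tells all that it offers.
- The arm moves only by the shell command python3 -m creep 'ROWS' [FORCE]. ROWS is a JSON object of lists of equal length, an entry for each row: "translation": the shift along the world's x, y, z in mm, a list of three; "yaw": the turn about the world's z in rad; "gripper": the closure in counts, from 0 (fully open) to 255 (shut). A call has 1 to 5 rows; each row is the pose to reach, as a shift and turn from the pose measured when the call began; what a row does not reach only later rows make up. A row lasts 1/12 s, in which the tool goes at most 41.7 mm and 7.16 degrees, less where a joint would pass 70% of its speed; a pose out of reach is approached as far as the arm can. A call with a gripper value outside its range is refused whole. The fingers move at their own pace and stop on an object; FORCE is the grip in N (left out, the last holds). Time passes only in rows, so rows that repeat a pose let the fingers close. It gives the time, the measured TCP pose, the force and the opening at its end, in the units of the state.
- ctrl.get_obs(): the state, without advancing time (a new reading comes with each control period).
- ctrl.camera(name): name is "scene" or "top" or "wrist"; returns a dict with "pixels" (420x560x3 uint8, red, green, blue), "depth" (420x560 float32, m along the optical axis (not along the pixel's ray), 0 where there is no reading), "fx", "fy", "cx", "cy" (pixels), "R" (3x3) and "t" (3): a world point X has camera coordinates R X + t; the wrist camera has in their place "tool_from_camera" (4x4, takes a point from camera to tool coordinates, whose origin is the TCP and whose axes are the flange's). Camera axes: x right, y down, z forward; pixel columns grow to the right and rows downward; lengths in m; the calibration is good to about 2 mm. A picture is of the moment at which its call begins: read the wrist's pose just before it.
- ctrl.hand_in(): hands the job in, once; it reports no verdict.
The state is a dict: "time_s": time; "qpos": joint angles; "joint_vel": joint speeds; "tau": joint torques, N m; "ee_pos": TCP position; "eef_rot": TCP orientation; "force": force on the tool from outside, world axes, zero at the start; "moment": the same for the moment, N m; "grip_width": finger opening in m.
Only numpy, scipy, OpenCV 4.12 (cv2) and the standard library are available. Lean on these libraries where they do the work, as an engineer would, in place of code of your own. Each camera call takes 0.05 s, during which the arm holds its last target. There are 200 camera calls.

## Task

Make a sampling stroke with the trier: lift it from its rest, slide it into the sampling tube on the roaster's face, gently, until its collar stops against the tube's mouth, and draw it right out again. Then bring the scoop over the middle of the colour reference board and finish holding the trier there in the gripper, still and level, open side up, the scoop within a hand's length (20 cm) above the board without touching it. Leave the other things on the bench where they are.

Things in the scene. Friction and masses are not known exactly. Their poses are not given: they have to be found in the camera images.
- trier: the trier (sampling rod), loose, 0.22 kg: light wooden handle, steel collar, straight steel rod ending in an open half-round scoop. Origin: on its axis at the collar's front face. x along the axis to the tip, z out of the scoop's open side, y across. Collar: disc 50 mm across, x = -6 to 0 mm. Rod: 16 mm diameter, x = 0 to 185 mm. Starts in the rest, level, open side up, axis 70 mm above the bench.
- handle_mid (a point): the middle of the trier's handle, on its axis at trier x = -70 mm. The handle is straight, 22 mm wide along the trier's y and 26 mm high along its z, with flat sides, from x = -135 to -10 mm. In the rest it can be grasped from above between x = -105 and -20 mm. Axes as the trier's.
- scoop_mid (a point): the middle of the trier's open scoop (which is 100 mm long), on its axis 135 mm ahead of the collar's front face; axes as the trier's
- scoop_tip (a point): the trier's rounded tip, on its axis 185 mm ahead of the collar's front face; axes as the trier's
- rest: dark wooden rest in which the trier starts, fixed. Base 260 x 62 x 12 mm. Origin on the bench under the trier's collar face; x along the trier. Two notched uprights, 16 mm thick, 50 mm wide, tops 79 mm above the bench, stand at x = -125 mm (under the handle's end) and x = +100 mm (under the rod). The trier lifts out straight up.
- roaster: table-top sample roaster, fixed: black base 420 x 300 mm, white drum jacket, black round face plate, funnel hopper (top 520 mm up), console beside it. Origin on the bench under the base's middle, z up. The face plate is at its x = -210 mm and looks to its -x, roughly to the robot's left (+y). A cooling pan, 176 mm across, top 110 mm up, stands at x = -300, y = -50 mm.
- sample_tube: steel sampling tube on the roaster's face plate, beside the discharge door. Origin: centre of its flared mouth, 235 mm above the bench, 37 mm out from the face plate. x runs along the bore INTO the drum, sloping down 12 degrees; z square to it, upwards; y level. Bore 23 mm, flaring to 39 mm in the last 12 mm; rim 48 mm outside. Tube 80 mm long, free space behind: the collar on the rim is the stop.
- board: the roast colour reference board: a pale flat board 140 x 110 x 12 mm, fixed on the bench, with five round sample wells in graded browns. Origin at the middle of its underside, x along its long side, z up.
- bowl_a: a white ceramic cupping bowl, rim 90 mm across and 60 mm high, loose on the bench. Origin: at its middle, underside
- bowl_b: a second, equal cupping bowl, loose on the bench. Origin: at its middle, underside
- tin: a plain round aluminium sample tin, 64 mm across and 75 mm high, loose. Origin: at its middle, underside
- jar: a jar of roasted coffee with a steel lid, 72 mm across and 100 mm high, loose. Origin: at its middle, underside
- brush: a bench brush with a wooden handle, lying loose; not needed, and not to be confused with the trier (no collar, no rod). Origin: the middle of its underside, about 0.2 m long
- bean_scoop: a small aluminium bean scoop, tray 75 x 60 x 35 mm with a short round handle, lying loose. Origin: at its middle, underside
Things that resemble listed ones, but are neither listed nor needed, are in the scene too. Several things look just like the board: the one meant starts farthest to the robot's right.

How it is judged:
On the way, in this order (a step that is already met when the one before it is completed fails the run):
1. the trier is in the sampling tube with its collar against the mouth (x of trier in the frame of sample_tube above -0.004 m and distance between trier and sample_tube below 0.012 m and angle between the x axis of trier and the x axis of sample_tube, either way round below 0.15 rad and x of scoop_tip in the frame of sample_tube above 0.17 m), for 0.2 s.
2. the trier is drawn right out of the tube (x of scoop_tip in the frame of sample_tube below -0.005 m and contact force between the fingers and trier above 1 N), for 0.1 s.
At the end, for the whole second after the job is handed in: After the stroke (collar to within 4 mm of the mouth, then tip out), the gripper holds the trier still, level and open side up within 8 degrees, scoop middle within 50 mm (from above) of the board's middle and 30 to 220 mm above the bench, touching neither board, rest nor roaster (all of step 2 and angle between trier's own z axis and vertical below 0.14 rad and horizontal distance between scoop_mid and board below 0.05 m and height (world z) of scoop_mid between 0.03 and 0.22 m and height (world z) of scoop_tip above 0.025 m and height (world z) of trier above 0.03 m and contact force between trier and board below 0.1 N and contact force between trier and rest below 0.1 N and contact force between trier and roaster below 0.1 N and contact force between trier and sample_tube below 0.1 N and linear speed of trier below 0.03 m/s and angular speed of trier below 0.2 rad/s); the arm keeps its last pose, push and grip.
It fails at once if another loose thing on the bench is pushed more than 30 mm or knocked over (distance of any of bowl_a, bowl_b, tin, jar, brush, bean_scoop from where it was at the start of the episode above 0.03 m or angle between any of bowl_a, bowl_b, tin, jar, brush, bean_scoop's own z axis and vertical above 0.5 rad).
It fails at once if the trier is rammed against the roaster or its tube with more than 60 N (contact force between trier and sample_tube above 60 N or contact force between trier and roaster above 60 N).
It also fails if it takes over 54 s, if anything falls off the work surface, if the arm or the gripper's body presses on something with over 40 N, if the wrist force passes 120 N, or if a joint passes its speed limit or range.

## Working session

There is one attempt and no reset: what is moved stays moved. The work goes in short steps, Python scripts to look and compute and a shell command to move; the robot and the scene stay as the last step left them, time stands still between calls to the robot, and variables do not carry over. Pictures are saved under pics/ and viewed, about 8 in all and at most 12, crops included, and the job is handed in when it is done.

```bash
mkdir -p pics; cat > h.py <<'E'
import numpy as np, cv2, pickle
from station import ctrl
def grab(n,tag):
    o=ctrl.get_obs(); c=ctrl.camera(n); c['obs']=o
    pickle.dump(c,open(f'{tag}.pkl','wb')); return c
def load(tag): return pickle.load(open(f'{tag}.pkl','rb'))
def world(c,u,v,d=None,z=None):
    """pixel(s) -> world using depth d or plane z (fixed cams)"""
    u,v=np.asarray(u,float),np.asarray(v,float)
    r=np.stack([(u-c['cx'])/c['fx'],(v-c['cy'])/c['fy'],np.ones_like(u)],-1)
    if 'R' in c: R,t=c['R'].T,-c['R'].T@c['t']
    else:
        from scipy.spatial.transform import Rotation as Ro
        T=np.eye(4);T[:3,:3]=Ro.from_euler('xyz',c['obs']['eef_rot']).as_matrix();T[:3,3]=c['obs']['ee_pos']
        M=T@c['tool_from_camera'];R,t=M[:3,:3],M[:3,3]
    w=r@R.T
    if d is not None: return t+w*np.asarray(d)[...,None]
    return t+w*((z-t[2])/w[...,2])[...,None]
def save(c,name,crop=None,s=1):
    p=c['pixels'][:,:,::-1]
    if crop: x0,y0,x1,y1=crop; p=p[y0:y1,x0:x1]
    cv2.imwrite(f'pics/{name}.png',cv2.resize(p,None,fx=s,fy=s,interpolation=cv2.INTER_CUBIC))
E
python3 - <<'E'
from h import *
print(ctrl.get_obs())
for n in('scene','top'):
    c=grab(n,n); save(c,n,s=1.4)
    print(n,c['fx'],c['R'],-c['R'].T@c['t'])
E
```

```text
{'time_s': 0.0, 'qpos': array([-1.28860225e+00,  3.00476253e-01,  1.52163654e+00, -2.84482181e-06,
        1.32073074e+00, -6.66384655e-02]), 'joint_vel': array([ 1.00459513e-03, -4.03748204e-05, -6.38182232e-05,  2.72554603e-05,
        5.13438681e-04, -8.21891314e-04]), 'tau': array([ 8.76952035e-04, -5.31806231e+01, -3.52738667e+01,  7.08495034e-02,
        2.44282099e-02, -1.36215681e-04]), 'ee_pos': array([ 0.18789151, -0.51662222,  0.22386004]), 'eef_rot': array([-3.14034437e+00, -8.05457687e-05,  3.48833200e-01]), 'force': array([-0.39120393,  0.56745581,  0.10547844]), 'moment': array([-0.00403906, -0.00674813,  0.03366603]), 'grip_width': 0.094508111341714}
scene 531.4578663358692 [[ 0.17619411  0.98427578 -0.0125231 ]
 [ 0.8082347  -0.15191973 -0.56892623]
 [-0.56188282  0.09011984 -0.8222932 ]] [ 1.63852344 -0.16312279  1.71713647]
top 431.7188843960612 [[ 0.02254793 -0.99973509 -0.00461914]
 [-0.98500194 -0.0214246  -0.17120798]
 [ 0.17106367  0.00841024 -0.98522408]] [ 0.33596084 -0.00560257  1.47263142]
```

View pics/scene.png

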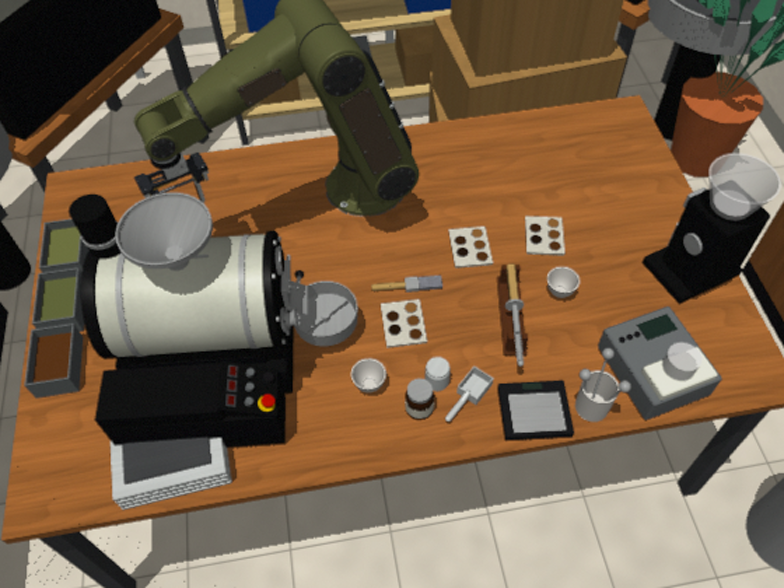

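View pics/top.png

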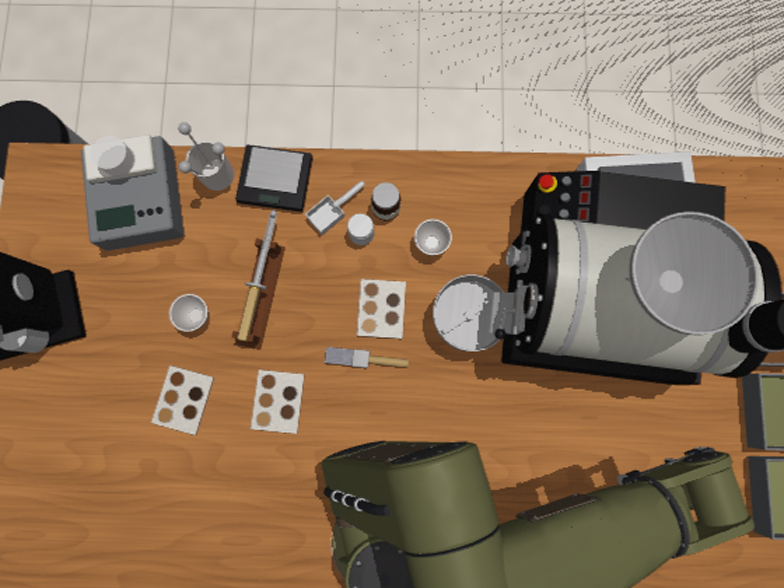

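```bash
python3 - <<'E'
from h import *
c=load('top'); v,u=np.mgrid[:420,:560]; P=world(c,u,v,c['depth']); z=P[...,2]
# trier
roi=(u>160)&(u<215)&(v>140)&(v<255)
m=roi&(z>.062)&(z<.11)
p=P[m][:,:2]; mu=p.mean(0); 
vx,vy,x0,y0=cv2.fitLine(p.astype(np.float32),cv2.DIST_HUBER,0,.001,.001).ravel()
if vx<0: vx,vy=-vx,-vy
d=np.array([vx,vy]); s=(p-[x0,y0])@d
print('trier dir',d,np.degrees(np.arctan2(vy,vx)),'ends',[x0,y0]+d*s.min(),[x0,y0]+d*s.max(),s.max()-s.min())
# collar: tallest
n=m&(z>.087); q=P[n][:,:2]; sc=(q-[x0,y0])@d; print('collar',n.sum(),sc.min(),sc.max(),[x0,y0]+d*np.median(sc),'zmax',z[m].max(), 'lat',np.median((q-[x0,y0])@[-vy,vx]))
print('tip-.185',[x0,y0]+d*(s.max()-.185),'rear+.135',[x0,y0]+d*(s.min()+.135))
# boards
hsv=cv2.cvtColor(c['pixels'],cv2.COLOR_RGB2HSV)
b=((hsv[...,1]<60)&(hsv[...,2]>150)&(z<.03)&(z>.004)&(v>110)&(v<330)).astype(np.uint8)
for k in cv2.findContours(cv2.morphologyEx(b,cv2.MORPH_CLOSE,np.ones((3,3))),0,2)[0]:
    if cv2.contourArea(k)>400:
        k3=world(c,k[:,0,0],k[:,0,1],z=.012)[:,:2].astype(np.float32); print('board',k.mean((0,1)),cv2.minAreaRect(k3))
# tube area points
t=(u>345)&(u<400)&(v>160)&(v<250)&(z>.2)&(z<.29)
q=P[t]; print('tube y/x extents'); 
for yb in np.arange(-.40,-.2,.01):
    w=q[(q[:,1]>yb)&(q[:,1]<yb+.01)]
    if len(w)>2: print(round(yb,2),len(w),w.min(0).round(3),w.max(0).round(3))
save(c,'tubetop',(330,150,440,270),5)
s=load('scene'); save(s,'tubescene',(170,170,270,260),7)
E
```

```text
trier dir [ 0.9858656  -0.16753821] -9.644716 ends [0.44140889 0.33918858] [0.75655079 0.28563329] 0.31966011111109294
collar 41 -0.12241400740022675 0.002353542541449072 [0.56764406 0.31773614] zmax 0.10089850073112472 lat 0.0001724214811420845
tip-.185 [0.57416566 0.31662786] rear+.135 [0.57450074 0.31657092]
board [196.69230769 286.51282051] ((0.3040790259838104, 0.26450806856155396), (0.10965291410684586, 0.1389516443014145), 85.65010070800781)
board [129.54651163 285.70930233] ((0.3024744391441345, 0.49109363555908203), (0.10899202525615692, 0.13940605521202087), 76.36052703857422)
board [269.71428571 219.        ] ((0.5322777032852173, 0.023482203483581543), (0.11054258793592453, 0.13870441913604736), 87.45512390136719)
tube y/x extents
-0.3 49 [ 0.643 -0.293  0.203] [ 0.685 -0.29   0.282]
-0.29 177 [ 0.555 -0.29   0.204] [ 0.674 -0.28   0.29 ]
-0.28 124 [ 0.458 -0.28   0.2  ] [ 0.643 -0.27   0.289]
-0.27 248 [ 0.421 -0.27   0.202] [ 0.63  -0.26   0.287]
-0.26 201 [ 0.452 -0.26   0.202] [ 0.641 -0.25   0.276]
-0.25 72 [ 0.453 -0.25   0.2  ] [ 0.637 -0.24   0.275]
-0.24 48 [ 0.452 -0.24   0.2  ] [ 0.511 -0.231  0.215]
-0.23 13 [ 0.452 -0.229  0.2  ] [ 0.464 -0.223  0.206]
```

```bash
python3 - <<'E'
import cv2,numpy as np
a=cv2.imread('pics/tubetop.png');b=cv2.imread('pics/tubescene.png')
h=480; f=lambda i:cv2.resize(i,None,fx=h/i.shape[0],fy=h/i.shape[0])
o=np.hstack([f(a),f(b)]); o=cv2.resize(o,None,fx=min(1,800/o.shape[1]),fy=min(1,800/o.shape[1])); print(o.shape); cv2.imwrite('pics/tubes.png',o)
E
```

```text
(395, 800, 3)
```

View pics/tubes.png

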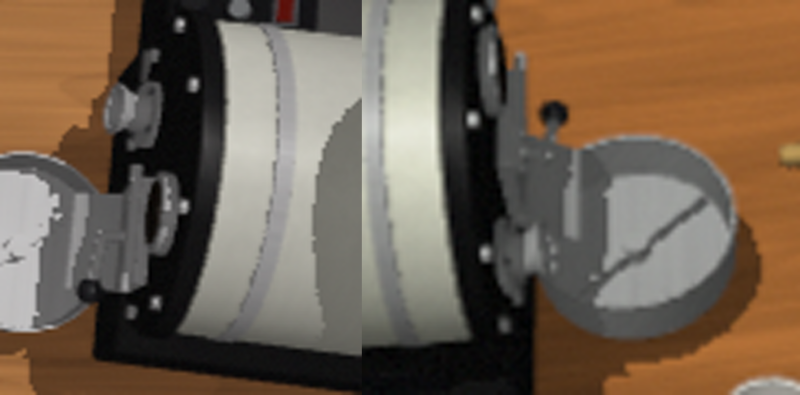

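```bash

python3 -m creep '{"translation":[[18,36,10],[36,72,20],[54,108,30],[72,144,40],[90,180,50]],"yaw":[0.105,0.21,0.315,0.42,0.525],"gripper":[0,0,0,0,0]}'
python3 -m creep '{"translation":[[10,38,6],[20,76,12],[30,114,18],[40,152,24],[50,190,30]],"yaw":[0.105,0.21,0.315,0.42,0.525],"gripper":[0,0,0,0,0]}'
```

```text
time_s: 0.52
ee_pos: [0.2781, -0.3348, 0.2741]
eef_rot: [-3.14, -0.0, 0.879]
force: [0.3, -0.0, -0.4]
grip_width: 0.094
time_s: 0.93
ee_pos: [0.3279, -0.143, 0.3044]
eef_rot: [-3.14, -0.0, 1.408]
force: [0.3, -0.6, 0.4]
grip_width: 0.0941
```

```bash

python3 -m creep '{"translation":[[12,38,0],[24,76,0],[36,114,0],[48,152,0],[60,190,0]],"yaw":[0.105,0.21,0.315,0.42,0.525],"gripper":[0,0,0,0,0]}'
python3 -m creep '{"translation":[[14,36,0],[28,72,0],[42,108,0],[56,144,0],[70,180,0]],"yaw":[0.105,0.21,0.315,0.42,0.525],"gripper":[0,0,0,0,0]}'
python3 -m creep '{"translation":[[12,20,-20],[24,40,-40],[36,60,-60],[52,90,-80],[52,95,-100]],"yaw":[0.105,0.21,0.315,0.42,0.515],"gripper":[0,0,0,0,0]}'
python3 - <<'E'
from h import *
c=grab('wrist','w1'); save(c,'w1',s=1.2); o=c['obs']; print(o['ee_pos'],o['eef_rot'],c['tool_from_camera'])
v,u=np.mgrid[:420,:560]; P=world(c,u,v,c['depth']); z=P[...,2]
m=(c['depth']>0)&(z>.07)&(z<.105)&(abs(P[...,0]-.57)<.2)&(abs(P[...,1]-.32)<.07)
p=P[m][:,:2]
vx,vy,x0,y0=cv2.fitLine(p.astype(np.float32),cv2.DIST_HUBER,0,.001,.001).ravel()
if vx<0: vx,vy=-vx,-vy
d=np.array([vx,vy]); s=(p-[x0,y0])@d
print(m.sum(),'heading',np.arctan2(vy,vx),[x0,y0]+d*s.min(),[x0,y0]+d*s.max())
k=m&(z>.089);q=P[k][:,:2];sc=(q-[x0,y0])@d;print('collar',k.sum(),np.percentile(sc,[5,50,95]),[x0,y0]+d*np.percentile(sc,95),z[m].max())
E
```

```text
time_s: 1.35
ee_pos: [0.3878, 0.0492, 0.3044]
eef_rot: [-3.141, 0.0, 1.939]
force: [0.8, 0.2, -0.7]
grip_width: 0.0939
time_s: 1.77
ee_pos: [0.4579, 0.2313, 0.3041]
eef_rot: [-3.14, -0.0, 2.469]
force: [-0.2, -1.2, 0.1]
grip_width: 0.0941
time_s: 2.18
ee_pos: [0.5109, 0.3292, 0.2017]
eef_rot: [-3.14, -0.001, 2.991]
force: [-0.8, -0.5, -0.7]
grip_width: 0.0939
[0.51087123 0.32916016 0.20171686] [-3.13994718e+00 -1.21770846e-03  2.99073802e+00] [[ 1.49043717e-04 -9.70292808e-01 -2.41933556e-01  6.99006178e-02]
 [ 9.99999971e-01  9.84270253e-05  2.21303234e-04 -7.01445862e-04]
 [-1.90916136e-04 -2.41933582e-01  9.70292794e-01 -1.60097827e-01]
 [ 0.00000000e+00  0.00000000e+00  0.00000000e+00  1.00000000e+00]]
6179 heading -0.1793346 [0.44399458 0.3424091 ] [0.70144542 0.29573785]
collar 283 [0.03808679 0.04038897 0.0436989 ] [0.57592655 0.31849219] 0.0963051180762281
```

```bash

python3 -m creep '{"translation":[[0,0,-35],[0,0,-70],[0,0,-105],[0,0,-132],[0,0,-132]],"yaw":[-0.024,-0.024,-0.024,-0.024,-0.024],"gripper":[0,0,0,0,0]}'
python3 -m creep '{"translation":[[0,0,0],[0,0,0],[0,0,0],[0,0,0],[0,0,0]],"yaw":[0,0,0,0,0],"gripper":[255,255,255,255,255]}' 5
python3 -m creep '{"translation":[[0,0,0],[0,0,0],[0,0,0],[0,0,0],[0,0,0]],"yaw":[0,0,0,0,0],"gripper":[255,255,255,255,255]}' 5
```

```text
time_s: 2.65
ee_pos: [0.5065, 0.3261, 0.0605]
eef_rot: [-3.131, -0.013, 2.971]
force: [-0.4, -0.5, -0.3]
grip_width: 0.0939
time_s: 3.07
ee_pos: [0.507, 0.3263, 0.062]
eef_rot: [-3.132, -0.011, 2.971]
force: [0.1, -0.6, -0.5]
grip_width: 0.0643
time_s: 3.48
ee_pos: [0.507, 0.3263, 0.0619]
eef_rot: [-3.132, -0.011, 2.971]
force: [-0.9, 1.4, 1.0]
grip_width: 0.0307
```

```bash

python3 -m creep '{"translation":[[2,1,4],[4,2,8],[4,2,8],[4,2,8],[4,2,8]],"yaw":[0,0,0,0,0],"gripper":[255,255,255,255,255]}' 5
python3 -m creep '{"translation":[[0,0,0],[0,0,0],[0,0,0]],"yaw":[0,0,0],"gripper":[255,255,255]}' 5
python3 -c "from h import *;o=ctrl.get_obs();print(o['qpos'],o['eef_rot'],o['ee_pos'],o['force'])"
```

```text
time_s: 3.9
ee_pos: [0.5113, 0.329, 0.0705]
eef_rot: [-3.134, -0.01, 2.971]
force: [0.3, 6.6, 3.0]
grip_width: 0.0219
time_s: 4.15
ee_pos: [0.5113, 0.329, 0.0705]
eef_rot: [-3.134, -0.01, 2.971]
force: [-0.7, 2.6, 0.6]
grip_width: 0.0219
[ 5.11399133e-01  5.93514012e-01  1.47821459e+00  2.58557376e-04
  1.08267970e+00 -8.88753659e-01] [-3.13368971 -0.01009149  2.97078652] [0.51131072 0.32898152 0.07045541] [-0.72261622  2.63126547  0.59760955]
```

```bash

python3 -m creep '{"translation":[[0,0,7],[0,0,14],[0,0,21],[0,0,28],[0,0,36]],"yaw":[0,0,0,0,0],"gripper":[255,255,255,255,255]}' 5
python3 -m creep '{"translation":[[0,0,0],[0,0,0]],"yaw":[0,0],"gripper":[255,255]}' 5
cat >> h.py <<'E'
def rod(c):
    """trier rod/handle line seen by wrist camera: slope of top ridge vs distance from TCP along the heading"""
    o=c['obs']; v,u=np.mgrid[:420,:560]; P=world(c,u,v,c['depth']); y=o['eef_rot'][2]; d=np.array([-np.cos(y),-np.sin(y)]); n=np.array([-d[1],d[0]])
    s=(P[...,:2]-o['ee_pos'][:2])@d; l=(P[...,:2]-o['ee_pos'][:2])@n; z=P[...,2]-o['ee_pos'][2]
    for a,b in [(-.06,-.045),(-.045,-.03),(.02,.03),(.03,.04),(.04,.05),(.055,.075),(.075,.095),(.095,.115),(.115,.135),(.135,.155),(.155,.175),(.175,.2),(.2,.22),(.22,.24),(.24,.26)]:
        m=(c['depth']>0)&(s>a)&(s<b)&(abs(l)<.03)&(z>-.08)&(z<.06)
        if m.sum()>15:
            zt=np.percentile(z[m],95); k=m&(z>zt-.006); print(f's {s[k].mean()*1e3:.0f} ztop {zt*1e3:.1f} lat {l[k].mean()*1e3:.1f} n{k.sum()}')
E
python3 - <<'E'
from h import *
c=grab('wrist','w2'); save(c,'w2',s=1.2); print(c['obs']['ee_pos'],c['obs']['eef_rot']); rod(c)
c=grab('scene','s2'); save(c,'s2',(320,160,420,280),5)
E
```

```text
time_s: 4.57
ee_pos: [0.5112, 0.3287, 0.107]
eef_rot: [-3.133, -0.01, 2.971]
force: [-0.2, -0.4, -1.7]
grip_width: 0.0222
time_s: 4.73
ee_pos: [0.5114, 0.3286, 0.1076]
eef_rot: [-3.134, -0.01, 2.971]
force: [-0.5, 0.1, -1.1]
grip_width: 0.0221
[0.51142401 0.32863993 0.10758045] [-3.13354252 -0.00963938  2.97062072]
s -53 ztop 31.5 lat -0.6 n2016
s -38 ztop 28.5 lat -0.7 n1700
s 47 ztop 7.4 lat -0.9 n325
s 65 ztop 8.9 lat -0.8 n963
```

View pics/w2.png

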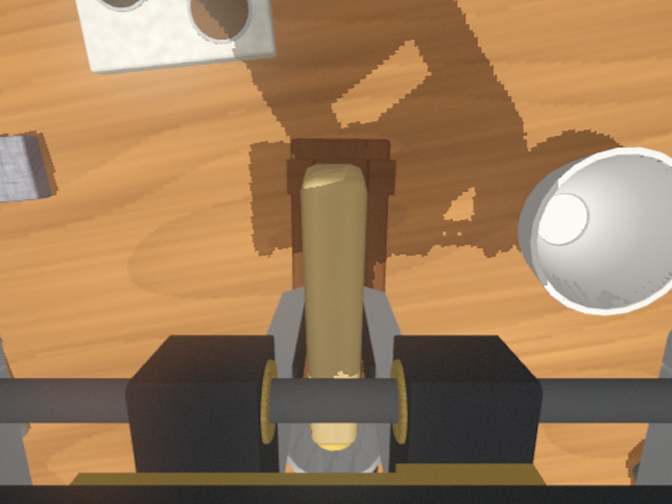

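```bash
python3 - <<'E'
from h import *
for tag in('w1','w2'):
    c=load(tag); o=c['obs']; v,u=np.mgrid[:420,:560]; P=world(c,u,v,c['depth']); d=np.array([.985,-.172]); n=np.array([.172,.985])
    s=(P[...,:2]-[.5113,.3288])@d; l=(P[...,:2]-[.5113,.3288])@n; z=P[...,2]
    m=(c['depth']>0)&(abs(l+0.000)<.006)&(z>.05)&(s>-.075)&(s<-.035)
    print(tag,m.sum(),np.polyfit(s[m],z[m],1), np.median(z[m]))
c=load('s2'); P=world(c,*np.mgrid[:420,:560][::-1],c['depth']); s=(P[...,:2]-[.5113,.3288])@d; l=(P[...,:2]-[.5113,.3288])@n; z=P[...,2]
for a in np.arange(-.08,.27,.02):
    m=(abs(l)<.012)&(s>a)&(s<a+.02)&(z>.02)
    if m.sum()>3: print(round(a+.01,3),m.sum(),np.percentile(z[m],[50,90]).round(4))
E
```

```text
w1 612 [0.03838883 0.08453923] 0.08267356644513768
w2 2417 [0.54643632 0.16107725] 0.1363717357375351
-0.07 98 [0.3956 0.4271]
-0.05 55 [0.3992 0.4168]
-0.03 23 [0.3861 0.3926]
-0.01 53 [0.1722 0.3979]
0.01 93 [0.221  0.3986]
0.03 209 [0.2904 0.3898]
0.05 57 [0.361  0.3807]
0.07 37 [0.1049 0.123 ]
0.09 23 [0.0985 0.1081]
0.11 24 [0.093  0.0993]
0.13 22 [0.0887 0.0957]
0.15 30 [0.0755 0.088 ]
0.17 44 [0.0658 0.0808]
0.19 28 [0.0613 0.07  ]
0.21 24 [0.0555 0.0602]
0.23 18 [0.0576 0.0625]
0.25 9 [0.0612 0.0687]
0.27 12 [0.0315 0.0327]
```

```bash
cat >> h.py <<'E'
def tilt(c,show=True):
    """nose-down tilt (deg) from handle top surface behind fingers (wood colour), wrist camera"""
    o=c['obs']; v,u=np.mgrid[:420,:560]; P=world(c,u,v,c['depth']); y=o['eef_rot'][2]; d=np.array([-np.cos(y),-np.sin(y)])
    s=(P[...,:2]-o['ee_pos'][:2])@d; z=P[...,2]-o['ee_pos'][2]
    m=(v>145)&(v<300)&(u>262)&(u<292)&(s>-.067)&(s<-.02)&(z>0)&(z<.06)
    L=cv2.fitLine(np.stack([s[m],z[m]],1).astype(np.float32),cv2.DIST_HUBER,0,.001,.001).ravel()
    k=-L[1]/L[0]; print('tilt',np.degrees(np.arctan(k)),'n',m.sum(),'z at s=0',L[3]+k*L[2],'s range',s[m].min(),s[m].max(),'lat ok')
E
python3 - <<'E'
from h import *
tilt(load('w2'))
c=load('w1'); c['obs']['ee_pos']=c['obs']['ee_pos']-[0,0,.13]; tilt(c)
c=load('s2'); g=c['pixels'].astype(int); save(c,'s2b',(330,170,420,270),6)
E
```

```text
tilt 12.641121 n 2882 z at s=0 0.018294092 s range -0.06223671652989311 -0.020002596479612583 lat okTraceback (most recent call last):
  File "<stdin>", line 3, in <module>
  File "h.py", line 36, in tilt
    L=cv2.fitLine(np.stack([s[m],z[m]],1).astype(np.float32),cv2.DIST_HUBER,0,.001,.001).ravel()
      ~~~~~~~~~~~^^^^^^^^^^^^^^^^^^^^^^^^^^^^^^^^^^^^^^^^^^^^^^^^^^^^^^^^^^^^^^^^^^^^^^^
cv2.error: OpenCV(4.12.0) /io/opencv/modules/imgproc/src/linefit.cpp:50: error: (-215:Assertion failed) count > 0 in function 'fitLine2D_wods'
```

```bash

python3 -m creep '{"translation":[[0,0,0],[0,0,0],[0,0,15],[0,0,40],[0,0,80]],"yaw":[0,0,0,0,0],"gripper":[255,255,255,255,255]}' 60
python3 -m creep '{"translation":[[0,-10,35],[5,-30,70],[15,-55,95],[30,-85,120],[45,-120,140]],"yaw":[0,0,0,0,0],"gripper":[255,255,255,255,255]}' 60
python3 -m creep '{"translation":[[12,-35,13],[24,-70,26],[36,-105,39],[48,-140,52],[60,-175,65]],"yaw":[0,0,0,0,0],"gripper":[255,255,255,255,255]}' 60
python3 -m creep '{"translation":[[12,-35,5],[24,-70,10],[36,-105,15],[48,-135,20],[48,-135,20]],"yaw":[0,0,0,0,0],"gripper":[255,255,255,255,255]}' 60
python3 - <<'E'
from h import *
c=grab('wrist','w3'); save(c,'w3',s=1.2); print(c['obs']['ee_pos'],c['obs']['eef_rot'],c['fx']); tilt(c)
E
```

```text
time_s: 5.25
ee_pos: [0.5097, 0.3277, 0.184]
eef_rot: [-3.128, -0.016, 2.971]
force: [0.5, 1.1, -1.5]
grip_width: 0.0217
time_s: 5.67
ee_pos: [0.5543, 0.2083, 0.3252]
eef_rot: [-3.129, -0.015, 2.972]
force: [-0.5, -0.0, -2.2]
grip_width: 0.0217
time_s: 6.08
ee_pos: [0.6144, 0.0315, 0.3904]
eef_rot: [-3.129, -0.016, 2.972]
force: [0.5, -0.2, -0.7]
grip_width: 0.0214
time_s: 6.5
ee_pos: [0.6633, -0.1091, 0.4089]
eef_rot: [-3.128, -0.018, 2.967]
force: [-0.1, 1.4, -2.9]
grip_width: 0.0214
[ 0.663268   -0.10913206  0.40889107] [-3.12798676 -0.01836645  2.9666635 ] 338.11299710458724
tilt 12.979345 n 2859 z at s=0 0.01831343 s range -0.061993474998401854 -0.020108690154633468 lat ok
```

View pics/w3.png

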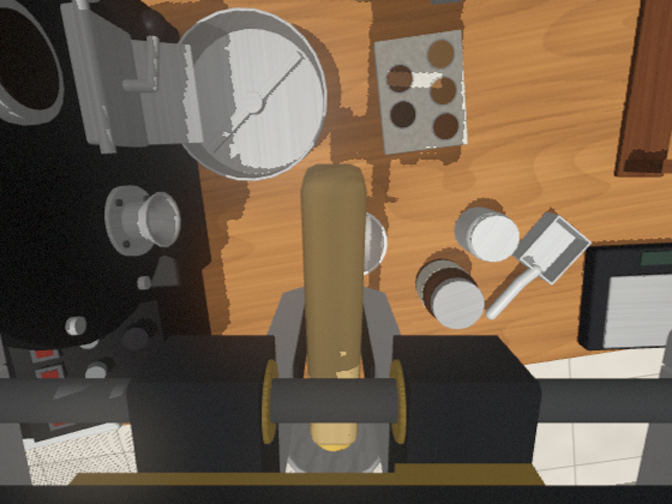

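```bash
python3 - <<'E'
from h import *
c=load('w3'); v,u=np.mgrid[:420,:560]; P=world(c,u,v,c['depth']); g=c['pixels'].astype(int)
br=g.mean(2)
t=(u>80)&(u<155)&(v>150)&(v<215)&(c['depth']>0)&(P[...,2]>.17)&(br>60)&(abs(g[...,0]-g[...,2])<25)
q=P[t];print(len(q),q.min(0),q.max(0))
for y in np.arange(-.31,-.2,.008):
    w=q[(q[:,1]>y)&(q[:,1]<y+.008)]
    if len(w)>8: 
        lo,hi=np.percentile(w[:,0],[1,99]); print(round(y+.004,3),len(w),'x',lo.round(4),hi.round(4),'mid',((lo+hi)/2).round(4),'z top',np.percentile(w[:,2],98).round(4),'zmin',w[:,2].min().round(3))
# black face plate: points with z .1-.3, dark
f=(br<45)&(c['depth']>0)&(u<150)&(v>60)&(v<330)&(P[...,2]>.1)&(P[...,2]<.3)
w=P[f]; print('face pts',len(w))
for z in (.12,.16,.2,.24):
    k=w[abs(w[:,2]-z)<.015]
    if len(k)>20:
        L=cv2.fitLine(k[:,:2].astype(np.float32),cv2.DIST_HUBER,0,.001,.001).ravel(); print(z,len(k),'dir',np.degrees(np.arctan2(L[1],L[0])),L[2:],k[:,0].min(),k[:,0].max())
save(c,'tube3',(75,140,165,220),8)
np.save('tubeP',P[140:220,75:165])
E
```

```text
2867 [ 0.58704478 -0.28971836  0.17036758] [ 0.65025459 -0.24354887  0.26004859]
-0.29 28 x 0.6249 0.65 mid 0.6375 z top 0.2562 zmin 0.17
-0.282 783 x 0.589 0.6455 mid 0.6172 z top 0.2581 zmin 0.177
-0.274 625 x 0.588 0.6443 mid 0.6161 z top 0.2475 zmin 0.208
-0.266 334 x 0.5966 0.633 mid 0.6148 z top 0.249 zmin 0.207
-0.258 424 x 0.603 0.6362 mid 0.6196 z top 0.2567 zmin 0.218
-0.25 575 x 0.5981 0.6418 mid 0.62 z top 0.2559 zmin 0.215
-0.242 98 x 0.5982 0.6294 mid 0.6138 z top 0.2304 zmin 0.212
face pts 13393
0.12 1059 dir -12.798064 [ 0.69143736 -0.30758828] 0.5497989459485614 0.7658528155290851
0.16 1739 dir -16.19986 [ 0.69275916 -0.31581742] 0.551027380499278 0.7849524470236893
0.2 1254 dir -32.601334 [ 0.665509  -0.3368683] 0.5538894249802114 0.775754715869743
0.24 1395 dir -5.9461207 [ 0.6250853  -0.28665367] 0.5542386446323516 0.6946580127806206
```

View pics/tube3.png

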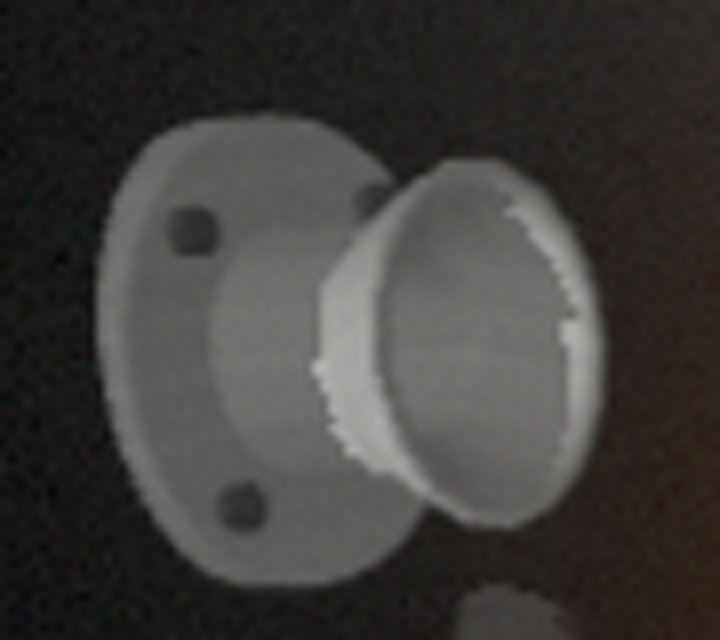

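```bash
python3 - <<'E'
from h import *
c=load('w3'); f=lambda x,y:(75+(x+.5)/8-.5,140+(y+.5)/8-.5)
C=world(c,*f(490,342),z=.235); A=world(c,*f(470,158),z=.235); B=world(c,*f(498,527),z=.235)
print('mouth',C,'A',A,'B',B,np.linalg.norm(A-B),'dir',np.degrees(np.arctan2(*(B-A)[[1,0]])),(A+B)/2)
v,u=np.mgrid[:420,:560]; P=world(c,u,v,c['depth']); br=c['pixels'].mean(2)
w=P[(br<45)&(c['depth']>0)&(u<150)&(v>60)&(v<330)]
w=w[(w[:,2]>.14)&(w[:,2]<.30)&(w[:,0]>.5)&(w[:,0]<.75)&(w[:,1]>-.33)&(w[:,1]<-.24)]
for i in range(8):
    a=np.linalg.lstsq(np.c_[w[:,0],w[:,2],np.ones(len(w))],w[:,1],rcond=None)[0]; r=w[:,1]-np.c_[w[:,0],w[:,2],np.ones(len(w))]@a; w=w[abs(r)<max(.004,2*np.median(abs(r)))]
print('face plane y=',a,len(w),'dir',np.degrees(np.arctan(a[0])),'y at mouth',a@[C[0],C[2],1])
t=load('top'); hs=t['pixels'].mean(2)
M=world(t,365,182,z=.25); print('top est',M)
E
```

```text
mouth [ 0.61968822 -0.24928073  0.235     ] A [ 0.59708744 -0.24561956  0.235     ] B [ 0.64285625 -0.25460625  0.235     ] 0.04664273747823996 dir -11.108687818026484 [ 0.61997185 -0.25011291  0.235     ]
face plane y= [-0.10443478  0.00133139 -0.22171035] 8369 dir -5.962059646013756 y at mouth -0.2861144724885697
top est [ 0.61684655 -0.24781937  0.25      ]
```

```bash

python3 -m creep '{"translation":[[0,40,0],[0,80,-10],[0,110,-15],[-5,140,-20],[-10,170,-25]],"yaw":[-0.1,-0.22,-0.34,-0.46,-0.58],"gripper":[255,255,255,255,255]}' 60
python3 -m creep '{"translation":[[0,10,0],[0,10,-10],[0,10,-20],[0,10,-30],[0,10,-40]],"yaw":[-0.12,-0.24,-0.36,-0.48,-0.6],"gripper":[255,255,255,255,255]}' 60
python3 -m creep '{"translation":[[0,0,-5],[0,0,-15],[0,0,-20],[0,0,-20],[0,0,-20]],"yaw":[-0.1,-0.2,-0.32,-0.32,-0.32],"gripper":[255,255,255,255,255]}' 60
python3 - <<'E'
from h import *
c=grab('wrist','w4'); print(c['obs']['ee_pos'],c['obs']['eef_rot']); tilt(c)
E
```

```text
time_s: 6.97
ee_pos: [0.6521, 0.0661, 0.3829]
eef_rot: [-3.128, -0.02, 2.383]
force: [0.9, 0.7, -1.3]
grip_width: 0.0216
time_s: 7.38
ee_pos: [0.6516, 0.0773, 0.3422]
eef_rot: [-3.127, -0.02, 1.779]
force: [0.3, 0.4, -1.8]
grip_width: 0.0216
time_s: 7.8
ee_pos: [0.6511, 0.078, 0.3221]
eef_rot: [-3.127, -0.02, 1.463]
force: [-1.0, 0.1, -2.5]
grip_width: 0.0217
[0.65113154 0.07804424 0.32205521] [-3.12682919 -0.0199081   1.46317683]
tilt 13.048809 n 2830 z at s=0 0.018559892 s range -0.061356634928263584 -0.020036029832015047 lat ok
```

```bash

python3 -m creep '{"translation":[[0,-15,-10],[-1,-30,-20],[-1,-45,-30],[-1,-45,-30],[-1,-45,-30]],"yaw":[0,0,0,0,0],"gripper":[255,255,255,255,255]}' 60
python3 - <<'E'
from h import *
o=ctrl.get_obs(); print(o['ee_pos'],o['eef_rot'])
a=grab('top','t5'); b=grab('scene','s5')
h=np.array([-.1045,-.9945]);M=np.array([.620,-.2495,.235]); th=np.radians(13); t=np.r_[h*np.cos(th),-np.sin(th)]; n=np.r_[h*np.sin(th),np.cos(th)]
tip=o['ee_pos']+.25*t+.004*n; tb=np.r_[h*np.cos(np.radians(12)),-np.sin(np.radians(12))]
print('pred tip',tip,'off axis', (tip-M)-tb*((tip-M)@tb),(tip-M)@tb)
ims=[]
for c,cr in((a,None),(b,None)):
    pj=lambda X:(lambda q:np.array([c['fx']*q[0]/q[2]+c['cx'],c['fy']*q[1]/q[2]+c['cy']]))(c['R']@X+c['t'])
    pts=[pj(tip),pj(M),pj(M-.04*tb)]; print(np.round(pts,1))
    x,y=pts[0].astype(int); im=cv2.resize(c['pixels'][y-35:y+35,x-28:x+28,::-1],None,fx=7,fy=7,interpolation=cv2.INTER_CUBIC)
    for p,col in zip(pts,((0,0,255),(0,255,0),(255,0,0))): cv2.circle(im,tuple(int(k) for k in ((p-[x-28,y-35]+.5)*7)),3,col,-1)
    ims.append(im)
cv2.imwrite('pics/tip5.png',np.hstack(ims))
E
```

```text
time_s: 8.27
ee_pos: [0.6503, 0.0323, 0.2923]
eef_rot: [-3.127, -0.02, 1.464]
force: [0.2, -0.2, -1.5]
grip_width: 0.0213
[0.65027041 0.03229395 0.29234603] [-3.12711401 -0.02013769  1.46408649]
pred tip [ 0.62472097 -0.21085366  0.24000574] off axis [ 0.00072254  0.00059436 -0.00312718] -0.039117223103194966
[[351.6 179.9]
 [364.6 182.1]
 [351.7 179.8]]
[[224.  225.7]
 [212.5 227.2]
 [223.9 225. ]]
```

View pics/tip5.png

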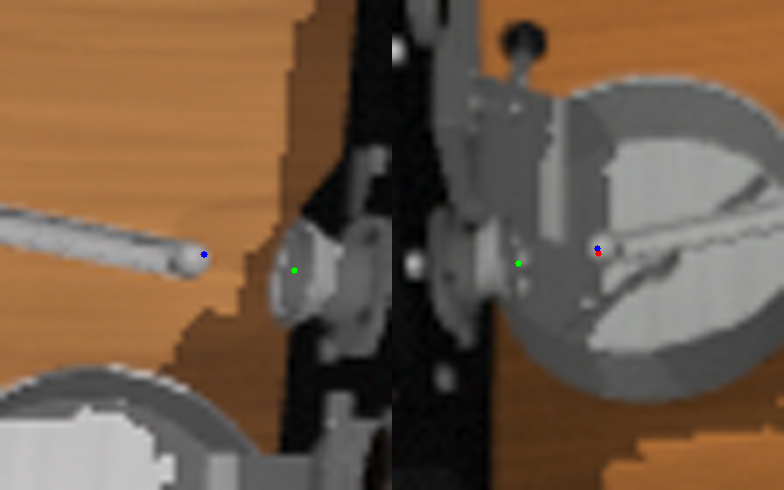

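```bash

python3 -m creep '{"translation":[[-1,-8,0],[-2,-20,-2],[-3.5,-33,-5],[-5,-46,-8],[-6,-58,-10.5]],"yaw":[0,0,0,0,0],"gripper":[255,255,255,255,255]}' 60
python3 -m creep '{"translation":[[-1,-8,-1.5],[-2,-16,-3.5],[-2.5,-24,-5],[-3.5,-32,-7],[-4,-40,-8.5]],"yaw":[0,0,0,0,0],"gripper":[255,255,255,255,255]}' 60
python3 -c "from h import *;o=ctrl.get_obs();print(o['force'],o['moment'])"
```

```text
time_s: 8.78
ee_pos: [0.6442, -0.0265, 0.2823]
eef_rot: [-3.128, -0.02, 1.464]
force: [0.2, 1.6, -0.9]
grip_width: 0.0219
time_s: 9.2
ee_pos: [0.6401, -0.0672, 0.2738]
eef_rot: [-3.129, -0.02, 1.464]
force: [-0.0, 1.1, -1.0]
grip_width: 0.0216
[-0.00187534  1.14312846 -1.01602176] [-0.02690258 -0.05769583 -0.01507262]
```

```bash

python3 -m creep '{"translation":[[-1,-8,-1.5],[-2,-17,-3.5],[-2.5,-26,-5.5],[-3.5,-34,-7],[-4,-40,-8.5]],"yaw":[0,0,0,0,0],"gripper":[255,255,255,255,255]}' 40
python3 -m creep '{"translation":[[-1,-8,-1.5],[-2,-17,-3.5],[-2.5,-26,-5.5],[-3.5,-34,-7],[-4,-40,-8.5]],"yaw":[0,0,0,0,0],"gripper":[255,255,255,255,255]}' 40
python3 -c "from h import *;o=ctrl.get_obs();print(o['force'],o['moment'])"
```

```text
time_s: 9.62
ee_pos: [0.6359, -0.1082, 0.2649]
eef_rot: [-3.128, -0.02, 1.464]
force: [0.1, -0.5, -0.8]
grip_width: 0.0217
time_s: 10.03
ee_pos: [0.6318, -0.1493, 0.2561]
eef_rot: [-3.128, -0.02, 1.463]
force: [0.0, -0.1, -1.7]
grip_width: 0.0215
[ 0.04109238 -0.12358305 -1.68050807] [ 0.08347978 -0.13780433 -0.02409259]
```

```bash

python3 -m creep '{"translation":[[-1,-7,-1.5],[-1.5,-14,-3],[-2,-20,-4.5],[-2.5,-26,-5.5],[-3,-30,-6.5]],"yaw":[0,0,0,0,0],"gripper":[255,255,255,255,255]}' 40
python3 -m creep '{"translation":[[0,-1.5,-0.3],[-0.3,-3,-0.6],[-0.5,-4.5,-1],[-0.5,-4.5,-1]],"yaw":[0,0,0,0],"gripper":[255,255,255,255]}' 40
python3 -c "from h import *;o=ctrl.get_obs();print(o['force'],o['moment'])"
```

```text
time_s: 10.45
ee_pos: [0.6287, -0.18, 0.2495]
eef_rot: [-3.128, -0.02, 1.463]
force: [0.9, -0.7, -0.7]
grip_width: 0.0216
time_s: 10.78
ee_pos: [0.6287, -0.1811, 0.2493]
eef_rot: [-3.128, -0.025, 1.466]
force: [-1.9, 21.3, 3.8]
grip_width: 0.0217
[-1.91872329 21.31029322  3.82988311] [ 3.49382581  0.19771595 -0.31100256]
```

```bash

python3 -m creep '{"translation":[[0,0,0],[0,0,0],[0,0,0]],"yaw":[0,0,0],"gripper":[255,255,255]}' 40
python3 - <<'E'
from h import *
a=grab('top','t6'); b=grab('scene','s6'); w=grab('wrist','w6'); tilt(w); o=ctrl.get_obs(); print(o['ee_pos'],o['force'])
f=lambda c,x,y:cv2.resize(c['pixels'][y-30:y+30,x-24:x+24,::-1],None,fx=8,fy=8,interpolation=cv2.INTER_CUBIC)
cv2.imwrite('pics/in6.png',np.hstack([f(a,360,180),f(b,218,225)]))
E
```

```text
time_s: 11.03
ee_pos: [0.6288, -0.1809, 0.2494]
eef_rot: [-3.128, -0.026, 1.467]
force: [0.8, 3.4, -0.7]
grip_width: 0.0218
tilt 13.120455 n 2819 z at s=0 0.018536745 s range -0.06115911465105494 -0.0200066405089129 lat ok
[ 0.62884526 -0.18086993  0.24935221] [ 1.35667276  5.55024138 -0.48726334]
```

View pics/in6.png

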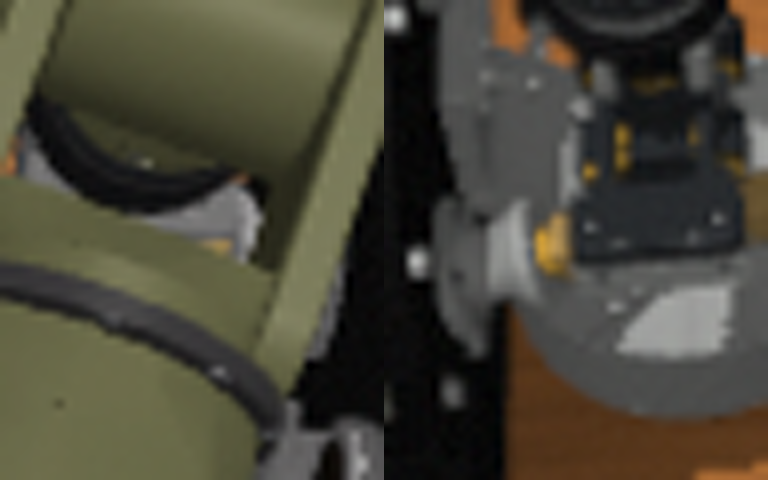

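```bash

python3 -m creep '{"translation":[[0,-2,-0.4],[-0.3,-4,-0.8],[-0.3,-4,-0.8],[-0.3,-4,-0.8]],"yaw":[0,0,0,0],"gripper":[255,255,255,255]}' 40
python3 - <<'E'
from h import *
b=load('s6'); v,u=np.mgrid[:420,:560]; P=world(b,u,v,b['depth']); M=np.array([.620,-.2495,.235]); t=np.array([-.1022,-.9728,-.2079])
q=P[218:236,206:226]; s=(q-M)@t*1e3
np.set_printoptions(linewidth=200); print(np.round(s[3:15:2]).astype(int)); print(np.round(q[3:15:2,:,2]*1e3).astype(int))
E
```

```text
time_s: 11.52
ee_pos: [0.6291, -0.1815, 0.2493]
eef_rot: [-3.129, -0.031, 1.469]
force: [0.3, 27.0, 4.8]
grip_width: 0.0218
[[ 42  38  34   4   1  -5  -4  -6  21  17  13 -59 -62 -64 -67 -72 -73 -77 -79 -82]
 [ 16  11   9   4  -2  -4  -5  -3 -11 -13 -21 -59 -61 -63 -66 -70 -73 -76 -80 -84]
 [ 15  12   8   3  -1  -3  -6  -6  -9 -15 -19 -58 -61 -65 -66 -73 -73 -79 -78 -84]
 [ 17  15  10   4   0  -4  -5  -4  -7 -15 -15 -56 -61 -63 -66 -69 -73 -75 -78 -81]
 [ 20  15  11   6   3  -2  -3  -6  -5 -10 -10 -53 -56 -59 -62 -64 -66 -68 -70 -73]
 [ 20  17  17  10   7   2  -2  -4  -3  -4  43  40 -50 -51 -54  28 -61 -64 -67 -70]]
[[177 179 181 257 258 264 253 248 158 160 160 372 371 367 368 373 367 373 367 369]
 [250 255 254 258 265 261 257 241 254 250 265 370 368 365 366 369 369 370 372 374]
 [252 252 255 261 263 260 257 248 248 256 257 368 369 371 366 377 369 378 366 375]
 [247 244 250 257 260 262 254 242 242 256 245 363 370 366 364 364 368 365 365 365]
 [239 243 246 251 249 256 249 248 235 241 230 352 354 354 353 351 345 342 341 340]
 [238 238 228 240 237 244 246 242 228 221  68  65 336 328 329  59 332 329 331 330]]
```

```bash

python3 -m creep '{"translation":[[0.5,5,1],[1.5,15,3],[3,27,6],[4,40,8.5],[5.5,55,12]],"yaw":[0,0,0,0,0],"gripper":[255,255,255,255,255]}' 60
python3 -m creep '{"translation":[[1.5,15,3],[3,30,6.5],[4.5,45,9.5],[6.5,62,13],[8.5,80,17]],"yaw":[0,0,0,0,0],"gripper":[255,255,255,255,255]}' 60
python3 -m creep '{"translation":[[1.5,15,3],[3,30,6.5],[4.5,45,9.5],[6.5,62,13],[8.5,80,17]],"yaw":[0,0,0,0,0],"gripper":[255,255,255,255,255]}' 60
python3 -m creep '{"translation":[[4,35,10],[7,70,20],[7,70,20],[7,70,20]],"yaw":[0,0,0,0],"gripper":[255,255,255,255]}' 60
python3 - <<'E'
from h import *
w=grab('wrist','w7'); tilt(w); print(w['obs']['ee_pos'],w['obs']['eef_rot'])
E
```

```text
time_s: 11.93
ee_pos: [0.6346, -0.1257, 0.2615]
eef_rot: [-3.129, -0.03, 1.468]
force: [0.6, -1.4, -1.1]
grip_width: 0.0217
time_s: 12.35
ee_pos: [0.6432, -0.0445, 0.2791]
eef_rot: [-3.129, -0.029, 1.468]
force: [0.1, -2.3, 0.4]
grip_width: 0.0212
time_s: 12.77
ee_pos: [0.6516, 0.037, 0.2961]
eef_rot: [-3.129, -0.03, 1.468]
force: [0.2, 0.1, -2.0]
grip_width: 0.0219
time_s: 13.1
ee_pos: [0.6585, 0.1096, 0.3162]
eef_rot: [-3.129, -0.03, 1.471]
force: [0.8, -0.2, -2.3]
grip_width: 0.0218
tilt 13.24545 n 2811 z at s=0 0.018654969 s range -0.06107181000505489 -0.020001940091775982 lat ok
[0.65848072 0.10959646 0.31623652] [-3.12881964 -0.03026008  1.4708751 ]
```

```bash

python3 -m creep '{"translation":[[-8,12,0],[-18,26,0],[-28,42,0],[-38,58,0],[-50,75,0]],"yaw":[0.1,0.2,0.3,0.4,0.5],"gripper":[255,255,255,255,255]}' 60
python3 -m creep '{"translation":[[-10,15,0],[-20,30,0],[-30,45,0],[-40,60,0],[-50,75,-10]],"yaw":[0.1,0.2,0.3,0.4,0.5],"gripper":[255,255,255,255,255]}' 60
python3 -m creep '{"translation":[[-10,15,-10],[-20,30,-30],[-30,45,-60],[-45,66,-90],[-46,68,-110]],"yaw":[0.1,0.2,0.3,0.4,0.5],"gripper":[255,255,255,255,255]}' 60
```

```text
time_s: 13.57
ee_pos: [0.6081, 0.1827, 0.3152]
eef_rot: [-3.127, -0.03, 1.972]
force: [0.2, 0.2, -1.1]
grip_width: 0.0216
time_s: 13.98
ee_pos: [0.558, 0.2575, 0.3065]
eef_rot: [-3.129, -0.029, 2.476]
force: [-0.3, -0.5, -1.2]
grip_width: 0.0217
time_s: 14.4
ee_pos: [0.5095, 0.3268, 0.1934]
eef_rot: [-3.127, -0.032, 2.981]
force: [1.0, -0.3, -2.0]
grip_width: 0.0219
```

```bash

python3 -m creep '{"translation":[[2,2,-10],[2,2,-30],[2,2,-50],[2,2,-68],[2,2,-74]],"yaw":[-0.01,-0.01,-0.01,-0.01,-0.01],"gripper":[255,255,255,255,255]}' 60
python3 -m creep '{"translation":[[0,0,0],[0,0,0],[0,0,0]],"yaw":[0,0,0],"gripper":[255,255,255]}' 60
python3 - <<'E'
from h import *
w=grab('wrist','w8'); tilt(w); print(w['obs']['ee_pos'],w['obs']['eef_rot'])
c=grab('scene','s8'); cv2.imwrite('pics/s8.png',cv2.resize(c['pixels'][160:290,310:430,::-1],None,fx=4.6,fy=4.6,interpolation=cv2.INTER_CUBIC))
E
```

```text
time_s: 14.82
ee_pos: [0.5114, 0.3276, 0.1171]
eef_rot: [-3.126, -0.035, 2.966]
force: [0.4, 2.1, -0.5]
grip_width: 0.0219
time_s: 15.07
ee_pos: [0.512, 0.3276, 0.1182]
eef_rot: [-3.127, -0.034, 2.965]
force: [0.1, 2.2, -2.4]
grip_width: 0.0216
tilt 14.594708 n 2836 z at s=0 0.017915394 s range -0.061574852981391176 -0.02001381309165486 lat ok
[0.51196134 0.3276454  0.1182029 ] [-3.12651625 -0.03381902  2.96507944]
```

View pics/s8.png

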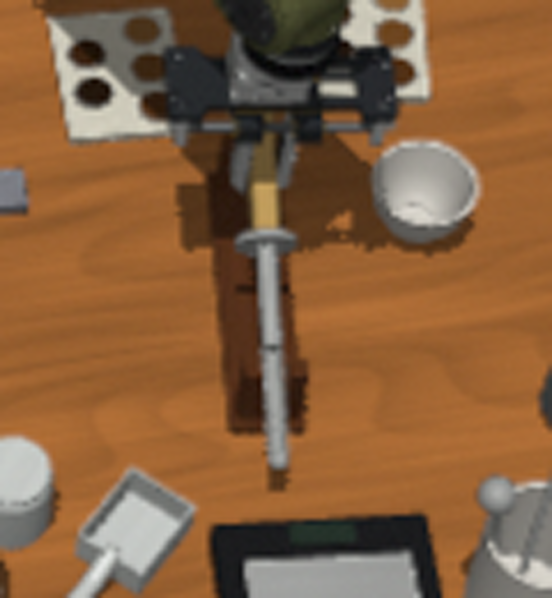

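```bash

python3 -m creep '{"translation":[[0,1,-2],[0,1,-4],[0,1,-6],[0,1,-6]],"yaw":[0.005,0.005,0.005,0.005],"gripper":[255,255,255,255]}' 30
python3 -m creep '{"translation":[[0,0,0],[0,0,-4],[0,0,-9],[0,0,-15],[0,0,-20]],"yaw":[0,0,0,0,0],"gripper":[255,255,255,255,255]}' 5
python3 -m creep '{"translation":[[0,0,-5],[0,0,-10],[0,0,-15],[0,0,-18],[0,0,-18]],"yaw":[0,0,0,0,0],"gripper":[255,255,255,255,255]}' 5
python3 - <<'E'
from h import *
w=grab('wrist','w9'); tilt(w); print(w['obs']['ee_pos'],w['obs']['eef_rot'],w['obs']['force'])
E
```

```text
time_s: 15.5
ee_pos: [0.5117, 0.3285, 0.1117]
eef_rot: [-3.126, -0.034, 2.97]
force: [-0.3, 0.6, -2.2]
grip_width: 0.0221
time_s: 15.92
ee_pos: [0.5116, 0.3284, 0.0909]
eef_rot: [-3.126, -0.034, 2.97]
force: [-1.1, 0.1, -0.1]
grip_width: 0.022
time_s: 16.33
ee_pos: [0.512, 0.3282, 0.0727]
eef_rot: [-3.126, -0.034, 2.97]
force: [0.7, -1.3, 2.6]
grip_width: 0.0218
tilt 5.358769 n 2954 z at s=0 0.026530463 s range -0.06163859550053913 -0.020007598239811058 lat ok
[0.51195078 0.32823643 0.07271806] [-3.12558961 -0.03362274  2.97029674] [ 0.71046936 -1.28125849  2.59496511]
```

```bash
python3 - <<'E'
from h import *
a=load('scene'); b=grab('scene','s9')
f=lambda c:cv2.resize(c['pixels'][185:275,340:395,::-1],None,fx=6.5,fy=6.5,interpolation=cv2.INTER_CUBIC)
cv2.imwrite('pics/cmp9.png',np.hstack([f(a),f(b)]))
E
```

```text
(no output)
```

View pics/cmp9.png

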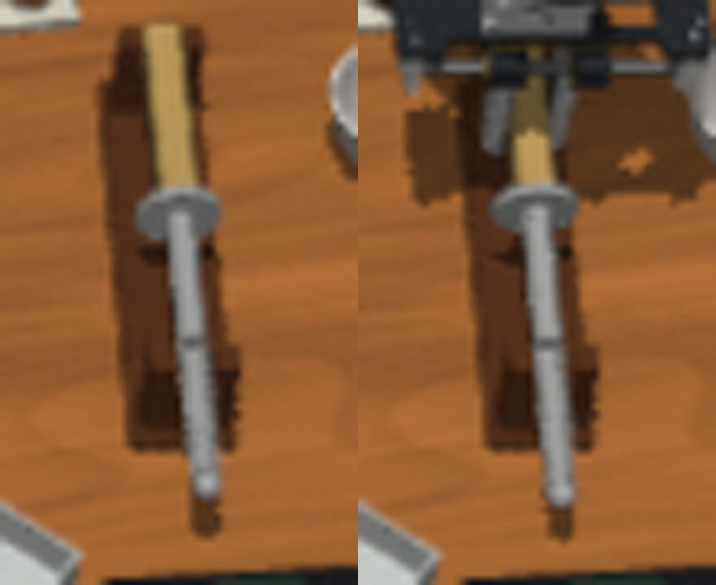

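```bash

python3 -m creep '{"translation":[[0,0,-3],[0,0,-6],[0,0,-8],[0,0,-8]],"yaw":[0,0,0,0],"gripper":[255,255,255,255]}' 3
python3 -m creep '{"translation":[[0,0,0],[0,0,0],[0,0,0],[0,0,3],[0,0,5]],"yaw":[0,0,0,0,0],"gripper":[150,150,150,150,150]}' 3
python3 - <<'E'
from h import *
w=grab('wrist','w10'); tilt(w); print(w['obs']['ee_pos'],w['obs']['eef_rot'],w['obs']['force'])
E
```

```text
time_s: 16.77
ee_pos: [0.5119, 0.3281, 0.0645]
eef_rot: [-3.125, -0.034, 2.97]
force: [0.9, -2.3, 2.5]
grip_width: 0.0218
time_s: 17.18
ee_pos: [0.5119, 0.3282, 0.0698]
eef_rot: [-3.126, -0.034, 2.97]
force: [-0.1, -0.4, 0.5]
grip_width: 0.0382
tilt 3.7282245 n 2907 z at s=0 0.0262022 s range -0.06163026302914649 -0.02003547259618627 lat ok
[0.5118922  0.32824726 0.06975435] [-3.12550187 -0.03385096  2.97030317] [-0.12091635 -0.38222416  0.47217058]
```

```bash
python3 - <<'E'
from h import *
np.set_printoptions(linewidth=200)
for t in('w2','w10'):
    c=load(t); o=c['obs']; v,u=np.mgrid[:420,:560]; P=world(c,u,v,c['depth'])
    y=o['eef_rot'][2]; d=np.array([-np.cos(y),-np.sin(y)]); s=(P[...,:2]-o['ee_pos'][:2])@d
    for r in range(120,340,15): print(t,r,'s',int(s[r,278]*1e3),'z',np.round(P[r,225:335:9,2]*1e3).astype(int), c['pixels'][r,278])
c=load('w10'); cv2.imwrite('pics/w10.png',c['pixels'][...,::-1])
E
```

```text
w2 120 s -75 z [-1 -1 12 12 12 13 11 11 13 11 12 12  0] [92 60 36]
w2 135 s -65 z [ 0 -1 78 79 67 57 57 56 56 69 79 79  0] [95 64 41]
w2 150 s -60 z [  0   1  79 126 136 136 137 136 136  72  78  78   0] [184 157 108]
w2 165 s -55 z [  2   1  11 136 139 139 140 139 138  11  13   0   1] [151 128  84]
w2 180 s -49 z [  0   0  11 134 137 137 137 136 135  12  12   1   0] [152 129  85]
w2 195 s -43 z [  0  -2  10 131 135 135 136 135 136  12  12   0   1] [151 127  84]
w2 210 s -36 z [ -1   0  10 130 134 134 134 135 132  12  11   1   0] [153 129  88]
w2 225 s -29 z [ -1   0   9  12 133 133 132 132 132  13  12   0  -1] [153 128  85]
w2 240 s -22 z [  0   1  -1  92 131 131 130 131 128  93  11   0  -1] [152 127  85]
w2 255 s -15 z [ -1 114 114 112 130 128 130 130 127 114 114 115   0] [152 129  87]
w2 270 s -7 z [132 132 132 128 126 127 128 127 125 131 133 132   0] [153 130  89]
w2 285 s 0 z [194 145 147 134 124 125 125 125 124 144 146 147 194] [151 130  86]
w2 300 s 9 z [197 159 156 136 122 123 123 123 122 150 158 159 199] [152 129  89]
w2 315 s -26 z [201 199 198 199 198 198 198 199 198 198 19
[... 586 characters left out ...]
0 s -36 z [  0  -1  12  12  86  95  99 100  97  95  93  12   0] [149 126  84]
w10 225 s -30 z [ 0 -1 12 13 86 95 99 98 96 95 93 11 -1] [148 125  83]
w10 240 s -23 z [ -2  55  12  12  85  95  98 101  97  96  92  53   0] [149 126  84]
w10 255 s -16 z [77 77 52 12 84 94 98 98 96 94 92 76 76] [147 124  83]
w10 270 s -9 z [94 91 12 12 83 93 98 99 96 94 91 89 94] [147 125  84]
w10 285 s -2 z [106  92  12  12  84  93  97  96  95  92  89 100 108] [145 122  82]
w10 300 s 4 z [118  93  11  13  82  93  97  96  94  92  88 102 117] [142 122  81]
w10 315 s -24 z [161 161 160 162 161 161 162 162 161 162 161 161 161] [90 81 70]
w10 330 s -23 z [166 165 232 166 166 166 165 165 165 165 165 166 165] [87 83 79]
```

View pics/w10.png

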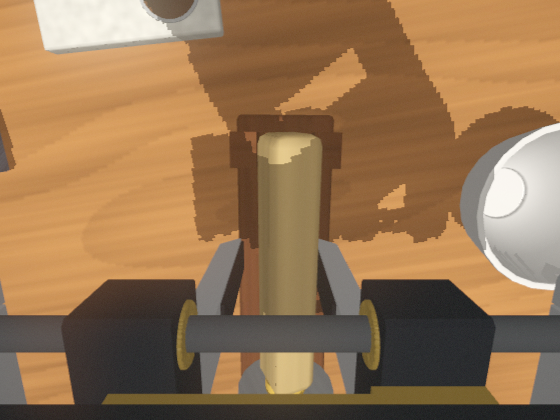

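```bash

python3 -m creep '{"translation":[[0,2,5],[0,2,8],[0,2,8],[0,2,8],[0,2,8]],"yaw":[0,0,0,0,0],"gripper":[150,150,255,255,255]}' 10
python3 -m creep '{"translation":[[0,0,0],[0,0,0],[0,0,0],[0,0,0],[0,0,0]],"yaw":[0,0,0,0,0],"gripper":[255,255,255,255,255]}' 20
cat > prof.py <<'E'
from h import *
import sys
c=grab('wrist',sys.argv[1]); o=c['obs']; v,u=np.mgrid[:420,:560]; P=world(c,u,v,c['depth'])
print(o['time_s'],o['ee_pos'],o['eef_rot'],o['force'],o['grip_width'])
y=o['eef_rot'][2]; d=np.array([-np.cos(y),-np.sin(y)]); s=(P[...,:2]-o['ee_pos'][:2])@d
for r in (135,150,165,195,225,255,285): print(r,'s',int(s[r,278]*1e3),'z',np.round(P[r,243:335:6,2]*1e3).astype(int))
tilt(c)
E
python3 prof.py w11
```

```text
time_s: 17.65
ee_pos: [0.5126, 0.3308, 0.0794]
eef_rot: [-3.128, -0.032, 2.97]
force: [-0.2, 2.1, 8.2]
grip_width: 0.0317
time_s: 18.07
ee_pos: [0.5127, 0.3309, 0.0796]
eef_rot: [-3.128, -0.031, 2.97]
force: [-1.3, -0.1, 4.7]
grip_width: 0.0307
18.0667 [0.51270129 0.33091342 0.07958857] [-3.12774204 -0.03136462  2.97046869] [-1.25376866 -0.07721195  4.70360356] 0.030717977901942462
135 s -65 z [79 78 85 88 91 94 97 96 94 94 91 80 78 79 78 -1]
150 s -59 z [ 78  79  87  92  96  99  98 100  97  96  93  91  79  79  79  -1]
165 s -53 z [12 79 86 91 96 97 98 98 97 96 93 91 79 79 79  0]
195 s -40 z [12 12 86 90 95 97 99 97 96 94 92 88 12 11  0  0]
225 s -26 z [12 11 85 88 94 96 97 97 95 92 89 85 12 12  0  0]
255 s -12 z [83 68 83 90 94 96 96 95 93 91 88 84 87 88 86 87]
285 s 2 z [100 242  83  89  92  95  95  93  91  90  87  87 111 118 118 117]
tilt 3.0083306 n 2702 z at s=0 0.0150083555 s range -0.06140533410309186 -0.020039895423400695 lat ok
```

```bash

python3 -m creep '{"translation":[[0,0,0],[0,0,0],[0,0,6],[0,0,12],[0,0,18]],"yaw":[0,0,0,0,0],"gripper":[180,180,180,180,180]}' 10
python3 prof.py w12
python3 -m creep '{"translation":[[0,0,0],[0,0,0],[0,0,0],[0,0,0],[0,0,0]],"yaw":[0,0,0,0,0],"gripper":[255,255,255,255,255]}' 10
python3 prof.py w13
```

```text
time_s: 18.53
ee_pos: [0.5126, 0.3306, 0.0979]
eef_rot: [-3.127, -0.032, 2.97]
force: [0.6, -0.1, -1.7]
grip_width: 0.032
18.5333 [0.51258447 0.33059954 0.09787726] [-3.12700604 -0.03194012  2.97028396] [ 0.62591266 -0.07762373 -1.7401132 ] 0.031962472326498535
135 s -65 z [ 79  78 109 111 114 114 116 115 115 114  65  78  79  79  79   0]
150 s -59 z [ 79 110 115 118 122 122 124 122 121 120 118 115  79  80  78   0]
165 s -54 z [ 11 108 112 117 121 122 123 120 120 119 117 112  12  12  -1   0]
195 s -41 z [ 12 105 110 115 119 120 120 119 117 115 113 110  12   9   0   0]
225 s -27 z [ 12 260 108 111 115 118 118 118 117 113 110 260  11   1   0   0]
255 s -13 z [101  82 103 108 113 116 116 115 112 110 107  99 106 105 104 104]
285 s 2 z [117  11 100 106 111 113 113 112 109 107 104 103 126 135 138 136]
tilt 9.760505 n 2744 z at s=0 0.014574348 s range -0.0615274327711724 -0.02005760633574164 lat ok
time_s: 19.0
ee_pos: [0.513, 0.3309, 0.0991]
eef_rot: [-3.128, -0.031, 2.97]
force: [0.6, -0.2, -1.5]
grip_width: 0.0315
19.0 [0.51297301 0.33088076 0.09905516] [-3.12807378 -0.03074947  2.97036218] [ 0.62633598 -0.19407813 -1.45819812] 0.03145920091669809
135 s -65 z [ 78  80 111 113 114 115 115 116 115 115  70  78  78  79  -1  -1]
150 s -60 z [ 78 111 115 119 124 125 124 123 122 121 119 115  78  78   0   0]
165 s -54 z [ 12 111 115 118 122 124 124 124 122 119 117 115  11  10   0  -1]
195 s -41 z [ 11 108 111 115 121 122 122 120 119 117 115 112  11   0   0   0]
225 s -27 z [ 12 103 261 113 118 120 120 120 116 115 113  11  11   0   1  -1]
255 s -13 z [104  83 105 109 114 116 116 117 114 113 110 100 106 107 106 106]
285 s 2 z [117  11 102 106 112 114 114 112 111 108 105 104 128 136 137 138]
tilt 10.073038 n 2745 z at s=0 0.014572166 s range -0.061587299752467926 -0.02004489990397333 lat ok
```

```bash

python3 -m creep '{"translation":[[0,-1,-6],[0,-1,-12],[0,-1,-17],[0,-1,-17],[0,-1,-17]],"yaw":[0,0,0,0,0],"gripper":[255,255,255,120,120]}' 5
python3 -m creep '{"translation":[[0,0,0],[0,0,6],[0,0,12],[0,0,18],[0,0,18]],"yaw":[0,0,0,0,0],"gripper":[130,130,130,130,130]}' 10
python3 prof.py w14
```

```text
time_s: 19.47
ee_pos: [0.5129, 0.3298, 0.0816]
eef_rot: [-3.128, -0.031, 2.97]
force: [0.7, 0.2, -0.5]
grip_width: 0.042
time_s: 19.88
ee_pos: [0.5135, 0.3302, 0.1017]
eef_rot: [-3.129, -0.029, 2.97]
force: [0.1, -0.3, 0.6]
grip_width: 0.046
19.8833 [0.51354504 0.33018175 0.10168701] [-3.12931966 -0.02904022  2.97042159] [ 0.12338053 -0.33338849  0.56873931] 0.0459902006336608
135 s -66 z [79 78 84 88 90 92 95 96 95 91 89 78 80 78 78  0]
150 s -58 z [78 78 86 89 91 94 97 97 97 93 90 83 79 79  1  0]
165 s -51 z [13 11 86 89 91 94 95 97 96 94 89 11 12 11 -1  1]
195 s -36 z [13 12 82 88 89 92 95 97 94 92 87 12 11  0 -1  0]
225 s -20 z [10 11 82 86 89 92 94 95 95 91 86 13 11 -1  0  1]
255 s -3 z [ 10  12  81  84  88  90  93  93  93  89  83  11  12  93 104 108]
285 s 13 z [ 11  12  77  84  86  88  92  94  92  87  82  13  11 264 118 133]Traceback (most recent call last):
  File "prof.py", line 7, in <module>
    tilt(c)
    ~~~~^^^
  File "h.py", line 36, in tilt
    L=cv2.fitLine(np.stack([s[m],z[m]],1).astype(np.float32),cv2.DIST_HUBER,0,.001,.001).ravel()
      ~~~~~~~~~~~^^^^^^^^^^^^^^^^^^^^^^^^^^^^^^^^^^^^^^^^^^^^^^^^^^^^^^^^^^^^^^^^^^^^^^^
cv2.error: OpenCV(4.12.0) /io/opencv/modules/imgproc/src/linefit.cpp:50: error: (-215:Assertion failed) count > 0 in function 'fitLine2D_wods'
```

```bash
cat > sec.py <<'E'
from h import *
def sec(t):
    c=load(t); o=c['obs']; v,u=np.mgrid[:420,:560]; P=world(c,u,v,c['depth']); y=o['eef_rot'][2]
    d=np.array([-np.cos(y),-np.sin(y)]); n=np.array([-d[1],d[0]]) # n: left of heading (+y)
    s=(P[...,:2]-o['ee_pos'][:2])@d; l=(P[...,:2]-o['ee_pos'][:2])@n; z=P[...,2]
    m=(v>152)&(v<235)&(s>-.056)&(s<-.022)&(abs(l)<.03)&(z>max(.06,0))
    A=np.c_[s[m],np.ones(m.sum())]
    L=l[m]*1e3; Z=z[m]*1e3; S=s[m]*1e3
    # remove slope along s using 90th percentile ridge
    bs=np.arange(-55,-22,4.); top=[np.percentile(Z[(S>b)&(S<b+4)],95) for b in bs]; k=np.polyfit(bs+2,top,1); Z=Z-np.polyval(k,S)
    mid=[(np.percentile(L[(S>b)&(S<b+4)],1)+np.percentile(L[(S>b)&(S<b+4)],99))/2 for b in bs]; kl=np.polyfit(bs+2,mid,1)
    L=L-kl[0]*(S+38)
    print(t,'pitch deg',-np.degrees(np.arctan(k[0])),'top z at s=-38',np.polyval(k,-38),'yaw off deg',np.degrees(np.arctan(kl[0])),'lat ext',np.percentile(L,[.5,99.5]).round(1))
    b=np.arange(-24,25,2); print([(int(x+1),round(float(np.median(Z[(L>x)&(L<x+2)])),1)) for x in b if ((L>x)&(L<x+2)).sum()>20])
if __name__=='__main__':
    import sys
    for t in sys.argv[1:]: sec(t)
E
python3 sec.py w2 w9 w10 w11 w13 w14
```

```text
Traceback (most recent call last):
  File "sec.py", line 17, in <module>
    for t in sys.argv[1:]: sec(t)
                           ~~~^^^
  File "sec.py", line 10, in sec
    bs=np.arange(-55,-22,4.); top=[np.percentile(Z[(S>b)&(S<b+4)],95) for b in bs]; k=np.polyfit(bs+2,top,1); Z=Z-np.polyval(k,S)
                                   ~~~~~~~~~~~~~^^^^^^^^^^^^^^^^^^^^^
IndexError: index -1 is out of bounds for axis 0 with size 0
```

```bash
sed -i 's/arange(-55,-22,4.)/arange(-54,-28,4.)/; s/(v>152)&(v<235)/(v>140)\&(v<250)/; s/S>b)&(S<b+4)/S>b)\&(S<b+5)/g' sec.py; python3 sec.py w2 w9 w10 w11 w13 w14 2>&1 | tail -14
```

```text
w2 pitch deg 13.400607843666274 top z at s=-38 135.29604844633639 yaw off deg -4.56913564980986 lat ext [-22.6  24.8]
[(-23, -60.1), (-21, -60.1), (-19, -60.2), (-13, -5.1), (-11, -3.1), (-9, -1.7), (-7, -1.0), (-5, -0.7), (-3, -0.8), (-1, -0.8), (1, -0.8), (3, -0.9), (5, -1.0), (7, -1.7), (9, -2.8), (11, -5.0), (15, -60.0), (17, -60.2), (19, -60.1), (21, -60.0), (23, -60.3), (25, -60.1)]
w9 pitch deg 5.443230894965322 top z at s=-38 103.62531953844949 yaw off deg -4.653241303607604 lat ext [-22.5  25. ]
[(-23, -26.2), (-21, -26.5), (-19, -26.3), (-17, -26.4), (-15, -26.3), (-13, -5.1), (-11, -3.3), (-9, -1.7), (-7, -1.0), (-5, -0.7), (-3, -0.7), (-1, -0.8), (1, -0.9), (3, -0.8), (5, -1.0), (7, -1.6), (9, -2.6), (11, -4.7), (15, -26.5), (17, -26.3), (19, -26.2), (21, -26.1), (23, -26.4), (25, -26.1)]
w10 pitch deg 3.552176273795979 top z at s=-38 99.94986473968797 yaw off deg 1.119050329740089 lat ext [-20.9  26.8]
[(-21, -22.0), (-19, -22.1), (-17, -22.1), (-15, -22.1), (-13, -22.2), (-11, -22.6), (-9, -15.5), (-7, -11.7), (-5, -7.4), (-3, -3.2), (-1, -1.1), (1, -0.3), (3, -0.4), (5
[... 604 characters left out ...]
1.64732530414416 yaw off deg -0.6666645119644512 lat ext [-23.5  22.8]
[(-23, -45.8), (-21, -45.8), (-19, -46.1), (-15, -15.9), (-13, -13.4), (-11, -10.4), (-9, -7.7), (-7, -4.8), (-5, -2.1), (-3, -0.6), (-1, -0.2), (1, -0.6), (3, -1.5), (5, -2.9), (7, -4.4), (9, -5.9), (11, -7.3), (13, -9.7), (17, -45.4), (19, -45.7), (21, -45.7), (23, -45.8)]
w14 pitch deg 3.1431804678559288 top z at s=-38 96.18602627540238 yaw off deg -0.23789084077911665 lat ext [-23.   23.5]
[(-15, -15.0), (-13, -12.0), (-11, -9.7), (-9, -8.2), (-7, -6.6), (-5, -5.1), (-3, -3.5), (-1, -1.7), (1, -0.6), (3, -0.1), (5, -0.7), (7, -1.9), (9, -4.3), (11, -6.6), (13, -9.1), (15, -11.7), (17, -18.2), (21, -18.2), (23, -18.0)]
```

```bash

python3 -m creep '{"translation":[[0,0,-8],[0,0,-16],[0,0,-22],[0,0,-22],[0,0,-22]],"yaw":[0,0,0,0,0],"gripper":[130,130,130,255,255]}' 5
python3 -m creep '{"translation":[[0,0,0],[0,0,0],[0,2,5],[0,5,6],[0,8,6]],"yaw":[0,0,0,0,0],"gripper":[255,255,255,255,255]}' 8
python3 prof.py w15 | head -1; python3 sec.py w15
```

```text
time_s: 20.35
ee_pos: [0.513, 0.3299, 0.078]
eef_rot: [-3.128, -0.031, 2.97]
force: [0.4, 3.8, 0.3]
grip_width: 0.036
time_s: 20.77
ee_pos: [0.5133, 0.3381, 0.0846]
eef_rot: [-3.128, -0.03, 2.97]
force: [0.9, -2.2, -0.8]
grip_width: 0.0327
20.7667 [0.51325156 0.33812848 0.08462754] [-3.12825882 -0.03012873  2.97014637] [ 0.8727929  -2.17241873 -0.80089525] 0.03271952760588431
w15 pitch deg 5.367119723845199 top z at s=-38 104.27593801382132 yaw off deg 10.157330632841724 lat ext [-25.9  17.7]
[(-23, -26.7), (-21, -26.8), (-19, -27.2), (-17, -27.8), (-15, -11.8), (-13, -10.9), (-11, -9.8), (-9, -8.4), (-7, -6.8), (-5, -5.0), (-3, -3.5), (-1, -1.7), (1, -0.8), (3, -0.6), (5, -0.9), (7, -2.0), (9, -4.2), (11, -6.2), (13, -8.0), (15, -9.3), (17, -11.1)]
```

```bash

python3 -m creep '{"translation":[[0,0,-3],[0,0,-6],[0,0,-9],[0,0,-12],[0,0,-12]],"yaw":[0,0,0,0,0],"gripper":[255,255,255,255,255]}' 3
python3 prof.py w16 | head -1; python3 sec.py w16
```

```text
time_s: 21.23
ee_pos: [0.5125, 0.3375, 0.0709]
eef_rot: [-3.126, -0.032, 2.97]
force: [-0.5, -6.3, -1.3]
grip_width: 0.0328
21.2333 [0.51248127 0.33754783 0.07088548] [-3.12556052 -0.03220455  2.97030813] [-0.49090249 -6.31418373 -1.29121701] 0.032754642093070586
w16 pitch deg 3.5181469452576266 top z at s=-38 98.86403914433768 yaw off deg 3.346842409548049 lat ext [-28.1  18.2]
[(-23, -21.0), (-21, -20.8), (-19, -25.3), (-15, -15.3), (-13, -8.0), (-11, -2.6), (-9, -0.9), (-7, -0.4), (-5, -0.5), (-3, -0.9), (-1, -1.4), (1, -1.9), (3, -2.5), (5, -3.0), (7, -4.1), (9, -5.3), (11, -20.7), (13, -21.0), (15, -21.0), (17, -21.1), (19, -21.0)]
```

```bash

python3 -m creep '{"translation":[[0,0,0],[0,0,4],[0,0,8],[0,0,10],[0,0,10]],"yaw":[0,0,0,0,0],"gripper":[165,165,165,165,165]}' 3
python3 prof.py w17 | head -1; python3 sec.py w17
```

```text
time_s: 21.7
ee_pos: [0.5128, 0.3379, 0.082]
eef_rot: [-3.127, -0.031, 2.97]
force: [-0.7, -0.7, -0.1]
grip_width: 0.0333
21.7 [0.51281605 0.3378963  0.08202664] [-3.12666561 -0.03108853  2.9704583 ] [-0.73981171 -0.71281911 -0.1374433 ] 0.03331485520381703
w17 pitch deg -0.16117825053527665 top z at s=-38 84.1675824252467 yaw off deg -0.3919101215726343 lat ext [-29.1  17.1]
[(-23, -5.3), (-21, -8.2), (-17, -4.9), (-15, -2.2), (-13, -1.1), (-11, -0.6), (-9, -0.8), (-7, -0.8), (-5, -0.8), (-3, -1.0), (-1, -1.1), (1, -1.5), (3, -2.4), (5, -4.6), (7, -5.3), (9, -5.4), (11, -5.5), (13, -5.3), (15, -5.2), (17, -5.2)]
```

```bash

python3 -m creep '{"translation":[[-0.5,-3,0],[-1,-6,0],[-1,-6,-4],[-1,-6,-9],[-1,-6,-9]],"yaw":[0,0,0,0,0],"gripper":[150,150,150,150,150]}' 3
python3 -m creep '{"translation":[[0,0,0],[0,0,0],[0,0,0],[0,0,0],[0,0,0]],"yaw":[0,0,0,0,0],"gripper":[255,255,255,255,255]}' 10
python3 prof.py w18 | head -1; python3 sec.py w18
```

```text
time_s: 22.17
ee_pos: [0.5113, 0.3315, 0.0713]
eef_rot: [-3.125, -0.033, 2.97]
force: [-0.1, 0.1, 0.1]
grip_width: 0.0387
time_s: 22.58
ee_pos: [0.5112, 0.3315, 0.0713]
eef_rot: [-3.125, -0.033, 2.97]
force: [-1.0, -0.1, -0.4]
grip_width: 0.022
22.5833 [0.51122658 0.33151001 0.07132435] [-3.12533596 -0.0327137   2.97030877] [-1.02870199 -0.09835153 -0.38386843] 0.02197415311224817
w18 pitch deg -0.08710495271805423 top z at s=-38 83.91019458558821 yaw off deg 0.4007303307685758 lat ext [-24.8  23.7]
[(-23, -5.0), (-21, -5.1), (-19, -5.1), (-17, -5.0), (-15, -4.9), (-13, -8.9), (-11, -3.8), (-9, -1.8), (-7, -1.0), (-5, -0.7), (-3, -0.9), (-1, -0.8), (1, -0.9), (3, -1.0), (5, -1.0), (7, -1.6), (9, -2.8), (11, -5.4), (13, -5.6), (15, -5.0), (17, -5.1), (19, -5.0), (21, -5.1), (23, -4.8)]
```

```bash

python3 -m creep '{"translation":[[0,0,0],[0,0,0],[0,0,10],[0,0,30],[0,0,55]],"yaw":[0,0,0,0,0],"gripper":[255,255,255,255,255]}' 60
python3 -m creep '{"translation":[[0,0,25],[0,0,45],[-5,-10,60],[-15,-25,70],[-25,-40,70]],"yaw":[0,0,0,-0.05,-0.1],"gripper":[255,255,255,255,255]}' 60
python3 -m creep '{"translation":[[-10,-18,0],[-20,-36,0],[-32,-54,0],[-44,-72,0],[-55,-92,-10]],"yaw":[-0.1,-0.2,-0.3,-0.4,-0.5],"gripper":[255,255,255,255,255]}' 60
python3 prof.py w19 | head -1; python3 sec.py w19
```

```text
time_s: 23.05
ee_pos: [0.5105, 0.3311, 0.1262]
eef_rot: [-3.124, -0.035, 2.97]
force: [0.7, -0.1, -1.2]
grip_width: 0.0218
time_s: 23.47
ee_pos: [0.4858, 0.2911, 0.1991]
eef_rot: [-3.126, -0.032, 2.869]
force: [-0.3, 0.7, -1.6]
grip_width: 0.0218
time_s: 23.88
ee_pos: [0.4306, 0.1987, 0.1912]
eef_rot: [-3.129, -0.031, 2.364]
force: [0.9, 0.3, -1.8]
grip_width: 0.0215
23.8833 [0.43063038 0.19874948 0.19115654] [-3.12921948 -0.03099344  2.36415204] [ 0.94491908  0.34100599 -1.84053474] 0.02148733882617919
w19 pitch deg 0.28840539993332576 top z at s=-38 203.78203443390714 yaw off deg -0.0547922149887712 lat ext [-11.5  10.2]
[(-11, -4.1), (-9, -1.8), (-7, -1.1), (-5, -0.8), (-3, -0.9), (-1, -0.9), (1, -0.9), (3, -0.9), (5, -1.1), (7, -1.6), (9, -2.9), (11, -5.3)]
```

Level and held. Finish the turn, lower to about 0.14 m, settle, check.

```bash

python3 -m creep '{"translation":[[0,0,-10],[0,-1,-25],[0,-2,-40],[0,-3,-50],[0,-3,-50]],"yaw":[-0.08,-0.16,-0.24,-0.265,-0.265],"gripper":[255,255,255,255,255]}' 60
python3 -m creep '{"translation":[[0,0,0],[0,0,0],[0,0,0],[0,0,0],[0,0,0]],"yaw":[0,0,0,0,0],"gripper":[255,255,255,255,255]}' 60
python3 prof.py w20 | head -1; python3 sec.py w20
python3 - <<'E'
from h import *
o=ctrl.get_obs(); y=o['eef_rot'][2]; d=-np.array([np.cos(y),np.sin(y)]); print('scoop est',o['ee_pos'][:2]+.2*d,'board .532 .0235', abs(o['joint_vel']).max())
a=grab('top','t20'); b=grab('scene','s20')
f=lambda c,x,y:cv2.resize(c['pixels'][y-60:y+60,x-50:x+50,::-1],None,fx=4,fy=4,interpolation=cv2.INTER_CUBIC)
cv2.imwrite('pics/end.png',np.hstack([f(a,270,215),f(b,290,225)]))
E
```

```text
time_s: 24.35
ee_pos: [0.4276, 0.1926, 0.1371]
eef_rot: [-3.122, -0.033, 2.091]
force: [-0.0, -0.1, -1.8]
grip_width: 0.0215
time_s: 24.77
ee_pos: [0.4277, 0.1927, 0.1375]
eef_rot: [-3.123, -0.033, 2.091]
force: [-0.5, 1.0, -1.5]
grip_width: 0.0213
24.7667 [0.42774079 0.19265773 0.13751967] [-3.12277573 -0.03283263  2.09125775] [-0.46014605  0.9541664  -1.53293111] 0.02128960176493411
w20 pitch deg 0.1659112911639029 top z at s=-38 150.20152421559763 yaw off deg 0.05175777069413685 lat ext [-11.3  10.4]
[(-11, -4.0), (-9, -1.9), (-7, -1.0), (-5, -0.7), (-3, -0.9), (-1, -0.9), (1, -0.9), (3, -0.9), (5, -0.9), (7, -1.5), (9, -2.7), (11, -5.4)]
scoop est [0.52708103 0.01911372] board .532 .0235 0.0025521276501609623
```

View pics/end.png

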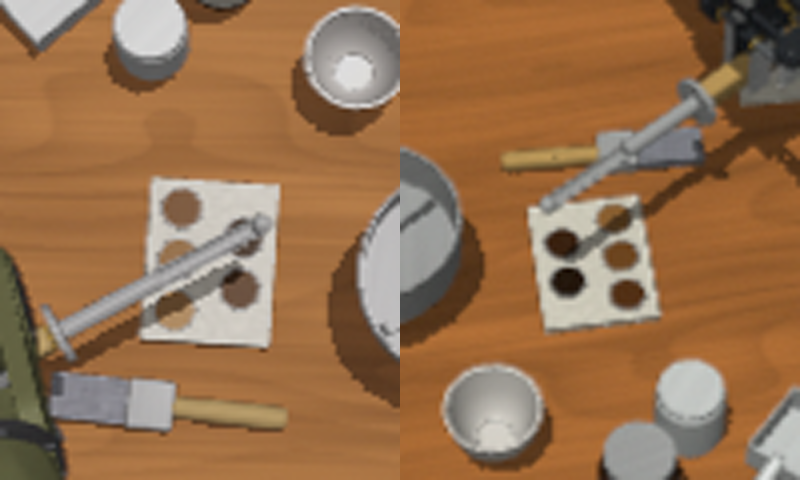

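```bash
python3 - <<'E'
from h import *
for t in('t20','s20'):
    c=load(t); v,u=np.mgrid[:420,:560]; P=world(c,u,v,c['depth']); o=np.array([.4277,.1927]); y=2.0913; d=-np.array([np.cos(y),np.sin(y)]); n=np.array([-d[1],d[0]])
    s=(P[...,:2]-o)@d; l=(P[...,:2]-o)@n; z=P[...,2]
    for a in range(70,260,20):
        r=[]
        for k in (-9,-6,-3,0,3,6):
            m=(s*1e3>a)&(s*1e3<a+20)&(l*1e3>k)&(l*1e3<k+3)&(z>.1)
            r.append((round(float(np.median(z[m])*1e3)) if m.sum() else None))
        print(t,a-65,r)
E
```

```text
t20 5 [142, 144, 145, 144, 138, 400]
t20 25 [145, 144, 148, 144, 142, None]
t20 45 [143, 143, 142, 144, 139, None]
t20 65 [142, 145, 144, 143, 142, None]
t20 85 [132, 129, 131, 131, 133, None]
t20 105 [131, 131, 130, 136, 135, None]
t20 125 [132, 128, 130, 129, 134, None]
t20 145 [131, 130, 127, 129, 134, None]
t20 165 [140, 142, 138, 138, 136, None]
t20 185 [None, None, None, None, None, None]
s20 5 [380, 284, 362, 393, 261, 386]
s20 25 [144, 139, 136, 147, 140, 141]
s20 45 [145, 139, 142, 141, 141, 151]
s20 65 [145, 146, 139, 147, 140, None]
s20 85 [143, 140, 131, 147, 139, None]
s20 105 [132, 130, 126, 135, None, 146]
s20 125 [128, 132, 133, None, 140, None]
s20 145 [134, 135, 133, 136, 138, None]
s20 165 [143, 134, 133, 142, 137, None]
s20 185 [None, None, 145, 139, None, None]
```

The depth readings over the scoop (trier x = 85–165 mm) are about 13 mm lower than over the rod, so the open side faces up. The trier is level and still, so I'm handing in.

```bash
python3 -c "from station import ctrl; print(ctrl.hand_in())"
```

```text
the job is handed in; nothing more can be done
None
```

I made the sampling stroke and handed the job in at about 25 s. The gripper is holding the trier still over the right-hand colour board.

**What I did**
- **Tilt:** the tool can't pitch, so I tilted the trier about 13° nose-down by lifting it with a loose grip while the rod stayed in the rest's front notch.
- **Stroke:** I slid it into the tube until it stopped solidly, with the wrist reading about 21–27 N. I then drew it fully out.
- **Re-levelling:** I went back to the rest to level it. On release the handle jammed on the rear notch and rolled to about 50°. I pressed it against the notch edge until it dropped back in, then gripped it again squarely.

**Last checks**
- **Attitude:** pitch is about 0.2° and roll about 0°. The depth image shows the open side up.
- **Position:** the middle of the scoop is about 7 mm from the board's middle and about 140 mm above the bench. It touches nothing.
- **Grip and motion:** the grip is 60 N and joint speeds are about zero.
- **Other things:** both bowls, the tin, jar, brush and bean scoop looked undisturbed in the pictures. I did not measure how far each one moved.

**What disagreed:** the tool stopped about 5 mm short of where I had calculated it would. The camera showed no gap between collar and mouth, and pushing harder moved it only 0.6 mm, so I took it as the collar stop. I had no direct reading that the collar was within the 4 mm limit.

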